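# Mark a birch key tag in the foyer's hand press

## Robot

A 6-joint arm with a two-finger parallel gripper is mounted at the origin on the work surface. World frame = base frame: x ahead of the robot, y to its left, z up, the work surface at z = 0. Lengths are in mm, angles in rad, forces in N, time in s.
With the tool pointing down it reaches from about 350 to 875 mm from the base axis. Payload 4.2 kg.
Tool frame: the origin (TCP) lies between the finger pads; the fingertips stand 25 mm ahead of it and the grasp point (between the pads) lies 6 mm ahead of it; z points along the fingers, y is the line along which they close (so a half turn about z gives the same grasp; the last joint's range is limited). The gripper opens to 85 mm and grips with 20 to 120 N. Pads are 22 mm wide; open, the fingers measure 114 mm over their backs; the gripper's body (76 mm by 85 mm) begins 54 mm behind the grasp point. The pads swing forward as they close: fully open they stand 13 mm farther back than shut.
Start: joints at [1.592, 0.385, 0.008, 0, -1.194, -0.259], TCP at [147.197, 607.398, 256.312] pointing down, gripper open.
Joint ranges: [-3.14, 3.14], [-1.21, 2.06], [-1.07, 1.41], [-3.16, 2.05], [-2.99, -0.16], [-3.1, 3.1]. Speed limits (rad/s): [2.79, 2.79, 3.14, 3.14, 3.14, 3.14].

## Interface

Orientations are given as a unit quaternion [x, y, z, w].
In Python, from bench import read_state, imaging, workorder, nets gives the robot as it stands.
- The arm moves only by the tool apply_moves, never from a script. Its argument "rows" is a list of rows, each an object with "hand": the opening, from -1 (shut) to 1 (fully open); "delta_pos": the shift along the tool's x, y, z in mm, a list of three; "yaw": the turn about the tool's z in rad. A call has 1 to 12 rows; each row is the pose to reach, as a shift and turn from the pose commanded when the call began, along the tool's axes at that moment; what a row does not reach only later rows make up. A row lasts 1/12 s, in which the tool goes at most 41.7 mm and 7.16 degrees, less where a joint would pass 70% of its speed; a pose out of reach is approached as far as the arm can. A call with a gripper value outside its range is refused whole. The fingers move at their own pace and stop on an object; the grip force is fixed at half the most. Time passes only in rows, so rows that repeat a pose let the fingers close. It gives the time, the measured TCP pose, the force, the opening and the grip force at its end, in the units of the state.
- read_state(): the state, without advancing time (a new reading comes with each control period).
- imaging.get_image(name): name is "scene" or "side" or "wrist"; returns a dict with "pixels" (480x640x3 uint8, red, green, blue), "fx", "fy", "cx", "cy" (pixels), "xyz" and "rotation" of the camera in the world. Camera axes: x right, y down, z forward; pixel columns grow to the right and rows downward; lengths in mm; the calibration is good to about 2 mm. A picture is of the moment at which its call begins. There is no depth.
- workorder.job_done(): hands the job in; it is judged then, once.
Trained networks look in the newest picture that a camera, given by its name, has taken for a name from the list of things; names that differ only in an ending like _2 or _b are one class to them, and where a whole thing is asked for, a point or a joint stands for the part that bears it (a point fixed in the world has none). Each returns a list of dicts, best first, with "score" (0 to 1); they miss things now and then, are a little off and sometimes report something else, mostly with a low value. They report only what shows in the picture. A call takes as long as a camera call. They do not tell look-alikes from the thing itself.
- nets.find_in(camera, query): "location" ([row, column] in pixels, amid what is visible of it).
- nets.pinpoint(camera, query): "location" ([row, column] in pixels: a listed point, or the origin of a listed thing).
The state is a dict: "clock": time; "joints": joint angles; "joint_vel": joint speeds; "joint_efforts": joint torques, N m; "position": TCP position; "ee_rot": TCP orientation; "contact_force": force on the tool from outside, world axes, zero at the start; "wrist_torque": the same for the moment, N m; "gripper_width": finger opening in mm; "grasp_force": force on a finger pad.
Only numpy, scipy, OpenCV 4.12 (cv2) and the standard library are available. Lean on these libraries where they do the work, as an engineer would, in place of code of your own. Each camera call takes 0.05 s, during which the arm holds its last target. There are 200 camera calls.

## Task

Slide the long blank birch key tag, square end first, into the throat of the marking press until it is fully home against the back stop, gently, and let go of it. Then press the plunger's cap down until it lands on its stop, keep it firmly there for a second without forcing it, and let it spring back up. Leave the tag home in the press and everything else on the credenza as it is.

Things in the scene. Friction and masses are not known exactly. Their poses are not given: they have to be found in the camera images.
- press: Marking press fixed to the oak top: black steel bed plate, 140 x 90 x 8 mm, its front edge at x -62, with a block 105 mm deep (x -30 to +75), 72 wide, its top 70 mm above the table. Origin: on the table under the plunger axis. Its x axis is the way a tag slides in (the open throat faces -x), z up.
- seat (a point): Middle of the throat's back stop, on the bed top: 20 mm in +x from the plunger axis, 8 mm above the table; axes as the press's. The throat runs from press x -30 to +20 mm; its floor is 8 and its roof 24 mm above the table; its guides are 38 mm apart. From x -56 to -30 two low lead-ins (top 20 mm above the table) narrow from about 60 mm apart to the guides.
- cap_top (a point): Centre of the top of the plunger's round dark wooden cap, 38 mm across, 14 mm thick; 108 mm above the table when the plunger is up, straight above the press's origin. It is pressed straight down. Moves with the plunger.
- cap: The sprung plunger with its cap; frame as the press's, carried down by the stroke. Behind the cap a steel arm 8 mm wide lands on the stepped stop. The stop may come anywhere from 10 to 24 mm of stroke: feel for it. The spring takes 3 N at the top, 5 to 11 N just before the stop; then force rises steeply. 16 to 22 N on the cap for a second is a firm press; over 28 N damages it. It springs back.
- stop: Stepped steel depth stop lying in its slide on top of the block, under the plunger's arm, 50 mm behind the plunger axis; 24 mm deep and 60 mm long across the press, six steps 3 to 17 mm high. Set already: do not shift it. Origin: centre of its underside.
- pad: Round sprung marking pad, 26 mm across, at the foot of the plunger, under the block; it meets a tag in the throat after about 8 mm of stroke, always before the stop. Its frame is the press's frame, carried down by the stroke.
- tag: The blank birch key tag to be marked, the long one: 130 x 34 x 6 mm, 18 g, lying flat. Origin: centre of its underside. Its x axis points to the square end, which goes in first; the other end is round with a steel eyelet. When home, 80 mm stand out of the throat; a grip across its width 37 mm behind its origin stays clear of the press. Pushing it into the press with over 30 N harms it.
- nose (a point): Middle of the tag's square end, on its underside, 65 mm in +x from the tag's origin; meets seat when the tag is home.
- earbuds: Bystander (sizes in mm): white hard-shell earbud case with rounded edges, 62 x 46 x 24. Origin at its underside. Leave it alone.
- keyring: Bystander (sizes in mm): steel keyring, 34 across, with one key, lying flat. Origin at its underside. Leave it alone.
- umbrella_handle: Bystander (sizes in mm): black plastic crook handle of an umbrella, 190 long, 24 thick, lying flat. Origin at its underside. Leave it alone.
- bowl: Bystander (sizes in mm): white porcelain bowl, 110 across, 50 high. Origin at its underside. Leave it alone.
- short_tag: Bystander (sizes in mm): a short key tag of the same birch, only 75 x 34 x 6, not the one to mark. Origin at its underside. Leave it alone.
There are look-alikes about, which are no part of the job. Leave any black, blue or turquoise look-alike of the tag alone.

How it is judged:
By the outcome, as a careful person would: the job done as asked, in the order asked, and still so for the second after the job is handed in, with the robot touching nothing.
It also fails if it takes over 59 s, if anything falls off the work surface, if the arm or the gripper's body presses on something with over 40 N, if the wrist force passes 120 N, or if a joint passes its speed limit or range.

## Working session

There is one attempt and no reset: what is moved stays moved. The work goes in short steps, Python scripts to look and compute and a tool call to move; the robot and the scene stay as the last step left them, time stands still between calls to the robot, and variables do not carry over. Pictures are saved under pics/ and viewed, at most 10 in all, crops included, and the job is handed in when it is done.

Besides the shell and the picture viewer there is one more tool, called after "Emit:" as a command line: name --argument value ..., lists and objects as JSON in quotes. apply_moves: Moves the arm, as the interface text tells. Its arguments: {"type":"object","properties":{"rows":{"type":"array"}},"required":["rows"]}

```bash
mkdir -p pics; ls; cat > h.py <<'E'
import numpy as np, cv2
from bench import read_state, imaging, workorder, nets
from scipy.spatial.transform import Rotation as R
def rot(im):
    r=np.array(im["rotation"]); return r if r.shape==(3,3) else R.from_quat(r).as_matrix()
def ray(im,rc):
    d=rot(im)@np.array([(rc[1]-im["cx"])/im["fx"],(rc[0]-im["cy"])/im["fy"],1]); return np.array(im["xyz"]),d
def onz(im,rc,z):
    o,d=ray(im,rc); return o+d*(z-o[2])/d[2]
def proj(im,p):
    c=rot(im).T@(np.array(p,float)-im["xyz"]); return [im["cy"]+im["fy"]*c[1]/c[2],im["cx"]+im["fx"]*c[0]/c[2]]
def save(im,n): cv2.imwrite("pics/"+n,im["pixels"][:,:,::-1])
E
python3 - <<'E'
from h import *
np.set_printoptions(precision=1,suppress=True)
print(read_state())
Z=dict(press=0,seat=8,cap_top=108,tag=0,nose=0,short_tag=0,stop=70,earbuds=0,bowl=0,keyring=0,umbrella_handle=0)
for c in ["scene","side","wrist"]:
    im=imaging.get_image(c); save(im,c+"0.png"); print(c,im["xyz"],im["fx"])
    for q,z in Z.items():
        for r in nets.pinpoint(c,q)[:4]: print(c,q,round(r["score"],2),np.array(r["location"]),onz(im,r["location"],z))
E
```

```text
pics
{'clock': 0.0, 'joints': array([ 1.6,  0.4,  0. , -0. , -1.2, -0.3]), 'joint_vel': array([ 0.,  0.,  0.,  0.,  0., -0.]), 'joint_efforts': array([  0. , -39.2,  18.8,   4.2,  -0. ,   0. ]), 'position': array([147.1, 606.9, 255.2]), 'ee_rot': array([ 1. , -0.1, -0. ,  0. ]), 'contact_force': array([ 0.3,  0.1, -0.2]), 'wrist_torque': array([-0., -0.,  0.]), 'grasp_force': 0.0, 'gripper_width': 85.3842520016079}
scene [1175.6  430.6 1123. ] 607.6045534145768
scene press 0.95 [244.9 210.8] [ 624.  -221.9    0. ]
scene seat 0.74 [251.9 198.6] [ 658.1 -227.9    8. ]
scene cap_top 0.56 [217.7 204.9] [ 627.9 -215.4  108. ]
scene cap_top 0.36 [327.1 368.5] [664.5 210.  108. ]
scene tag 0.82 [314.7 534.8] [393.8 465.5   0. ]
scene tag 0.74 [271.1 401.1] [450.2 177.    0. ]
scene tag 0.67 [189.  307.2] [ 362.7 -131.4    0. ]
scene tag 0.58 [326.5 368.2] [609.3 185.3   0. ]
scene nose 0.94 [326.3 502.7] [456.5 419.6   0. ]
scene nose 0.9 [208.  299.5] [ 423.  -113.3    0. ]
scene nose 0.85 [259.4 428. ] [389.5 212.6   0. ]
scene nose 0.72 [348.4 347.4] [675.5 175.1   0. ]
scene short_tag 0
[... 682 characters left out ...]
9 [258.4 256.2] [439.  169.7   0. ]
side tag 0.58 [224.  186.6] [389.9 444.3  -0. ]
side nose 0.81 [312.6 323. ] [ 426.7 -109.8    0. ]
side nose 0.6 [220.4 316.5] [680.7 179.2   0. ]
side nose 0.59 [260.3 234.6] [391.2 205.8  -0. ]
side nose 0.53 [220.5 206.1] [442.1 417.2  -0. ]
side short_tag 0.73 [228.5 299.1] [616.  186.6   0. ]
side short_tag 0.67 [281.6 303.5] [468.6   7.1   0. ]
side stop 0.42 [263.8 425.3] [ 684.  -219.3   70. ]
side earbuds 0.59 [268.2 333.3] [562.2 -10.9   0. ]
side bowl 0.67 [199.1 248.7] [606.  416.4  -0. ]
side keyring 0.49 [253.2 347.5] [635.4   5.7   0. ]
side umbrella_handle 0.9 [354.9 447.9] [ 536.9 -405.     0. ]
wrist [226.5 587.9 373.1] 384.8434200858001
```

View pics/scene0.png

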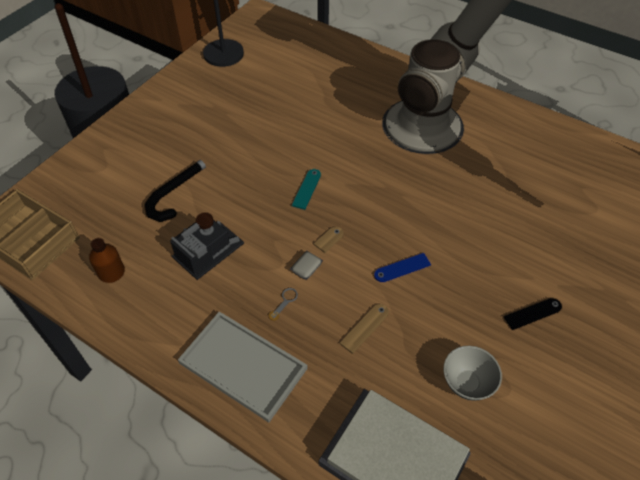

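View pics/side0.png

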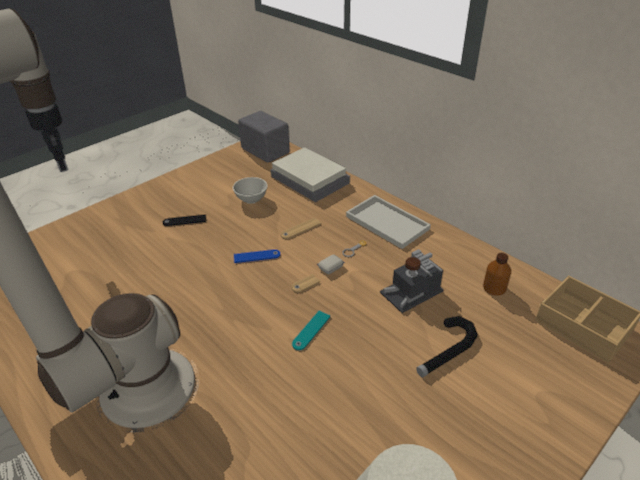

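The scene has several candidates (row, col):
- Long birch tag at (326,368).
- Short birch tag at (239,328).
- Turquoise at (189,307), blue at (268,402) and black at (314,533).

Only (326,368) is both plain birch and long, about 130 mm. I'll confirm it in an enlarged crop, alongside the press.

```bash
python3 - <<'E'
from h import *
a=cv2.imread("pics/scene0.png");b=cv2.imread("pics/side0.png")
t=cv2.resize(a[295:361,325:405],(400,330),interpolation=cv2.INTER_CUBIC)
s=cv2.resize(a[222:258,300:350],(400,270),interpolation=cv2.INTER_CUBIC)
cv2.imwrite("pics/crop_tag.png",np.vstack([t,s]))
p=cv2.resize(a[200:285,160:250],(400,378),interpolation=cv2.INTER_CUBIC)
q=cv2.resize(b[245:315,370:455],(400,329),interpolation=cv2.INTER_CUBIC)
cv2.imwrite("pics/crop_press.png",np.hstack([p,np.vstack([q,np.zeros((49,400,3),np.uint8)])]))
E
```

```text
(no output)
```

View pics/crop_tag.png

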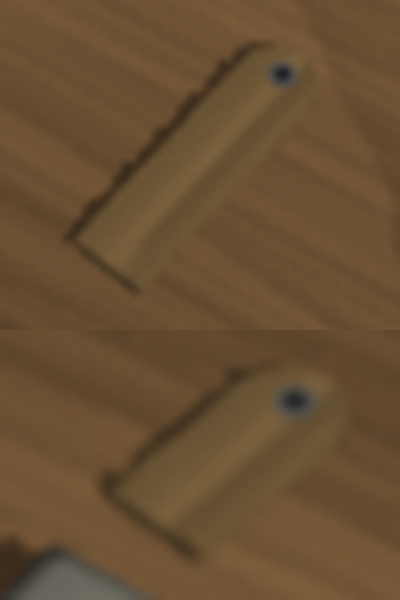

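View pics/crop_press.png

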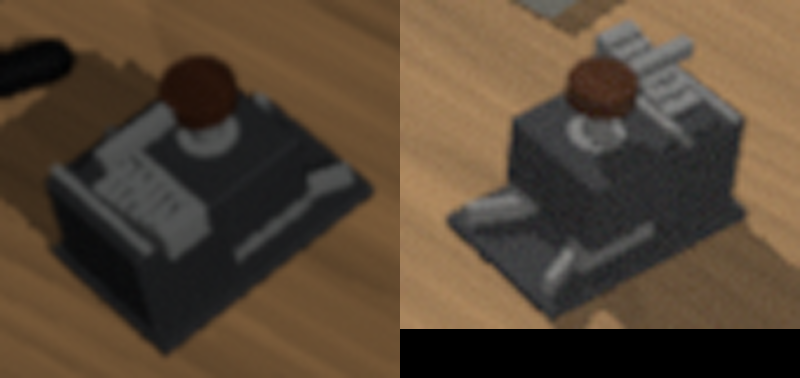

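The crop confirms it: the top tag, centre (326,368), is plain long birch. Its eyelet is at (310,381) and its square end at about (346,348). The lower one is the short bystander. The press throat faces the robot's near side, with bed plate corners at scene (243,244) and side (292,380) and (312,402). Next I'll compute both poses and the first hover.

```bash
cat >> h.py <<'E'
def axes(): 
    s=read_state(); return s,R.from_quat(s["ee_rot"]).as_matrix()
def togo(target,yaw,ref=None):
    """tool-frame shift to world TCP target and turn so that tool x lies at world yaw (mod pi)"""
    s,M=axes(); d=M.T@(np.array(target)-s["position"]); w=np.arctan2(M[1,0],M[0,0])
    t=-(yaw-w); t=(t+np.pi/2)%np.pi-np.pi/2
    print("shift",np.round(d,1),"yaw",round(t,3),"now",np.round(s["position"],1),"toolx yaw",round(w,3),"j",np.round(s["joints"],2),"F",np.round(s["contact_force"],1))
E
python3 - <<'E'
from h import *
from scipy.optimize import least_squares
np.set_printoptions(precision=1,suppress=True)
A=imaging.get_image("scene");B=imaging.get_image("side")
for n,rc in dict(eye=(309.6,381.4),c1=(342.6,339.4),c2=(353,352.4)).items(): print(n,onz(A,rc,6))
obs=[]
def add(im,p,rc,w=1): obs.append((im,p,rc,w))
add(B,(-62,45,8),(291.8,380.2));add(B,(-62,-45,4),(312,401.9));add(B,(78,-45,4),(290.3,443.3))
add(A,(-62,45,8),(242.75,243.7));add(A,(78,45,4),(279.2,197.1));add(A,(78,-45,4),(255.8,171.7))
for im,rc in((A,(217.7,204.9)),(B,(259.8,413.5))): add(im,(0,0,108),rc)
def f(v):
    c,s=np.cos(v[2]),np.sin(v[2]); o=[]
    for im,p,rc,w in obs:
        o+=list(w*(np.array(proj(im,(v[0]+c*p[0]-s*p[1],v[1]+s*p[0]+c*p[1],p[2])))-rc))
    return o
for y0 in (0,.5,-.5):
    r=least_squares(f,[624,-224,y0]);print(r.x[:2],round(r.x[2],3),r.cost); print(np.array(r.fun).reshape(-1,2)) if y0==0 else 0
im=imaging.get_image("wrist");M=rot(im);print(M, axes()[1])
togo([616,183,250],-0.1)
E
```

```text
eye [562.5 189.8   6. ]
c1 [676.  156.1   6. ]
c2 [681.3 190.2   6. ]
[ 631.2 -215.8] -0.184 6.919018657807335
[[-1.5 -1.3]
 [ 0.5 -0.3]
 [-0.   0.1]
 [-1.5  0.4]
 [ 0.5 -0.5]
 [ 0.6 -0.8]
 [ 0.9 -1.1]
 [ 1.7 -0.9]]
[ 631.2 -215.8] -0.184 6.919018657816392
[ 631.2 -215.8] -0.184 6.919018657807472
[[-0.2 -0.9 -0.3]
 [-1.   0.2  0.1]
 [ 0.   0.3 -0.9]] [[ 1.  -0.2 -0. ]
 [-0.2 -1.  -0. ]
 [ 0.   0.  -1. ]]
shift [555.6 302.    6.3] yaw -0.138 now [147.2 607.4 256.3] toolx yaw -0.238 j [ 1.6  0.4  0.  -0.  -1.2 -0.3] F [-0.4 -0.5  0.3]
```

```bash
python3 - <<'E'
from h import *
togo([590,186,190],-0.142)
E
```

```text
shift [529.6 305.2  66.3] yaw -0.096 now [147.2 607.4 256.3] toolx yaw -0.238 j [ 1.59  0.38  0.01 -0.   -1.19 -0.26] F [-0.4 -0.5  0.3]
```

Emit:
apply_moves --rows '[{"hand": 1,"delta_pos": [530,305,0],"yaw": -0.096},{"hand": 1,"delta_pos": [530,305,0],"yaw": -0.096},{"hand": 1,"delta_pos": [530,305,0],"yaw": -0.096},{"hand": 1,"delta_pos": [530,305,0],"yaw": -0.096},{"hand": 1,"delta_pos": [530,305,0],"yaw": -0.096},{"hand": 1,"delta_pos": [530,305,0],"yaw": -0.096},{"hand": 1,"delta_pos": [530,305,0],"yaw": -0.096},{"hand": 0.5,"delta_pos": [530,305,0],"yaw": -0.096},{"hand": 0.3,"delta_pos": [530,305,0],"yaw": -0.096},{"hand": 0.2,"delta_pos": [530,305,0],"yaw": -0.096},{"hand": 0.2,"delta_pos": [530,305,30],"yaw": -0.096},{"hand": 0.2,"delta_pos": [530,305,66],"yaw": -0.096}]'

```text
clock: 2.95
position: [509.7, 264.2, 237.2]
ee_rot: [0.997, -0.071, 0.002, -0.002]
contact_force: [0.0, 1.5, 0.2]
gripper_width: 51.7
grasp_force: 0.0
```

Emit:
apply_moves --rows '[{"hand": 0.2,"delta_pos": [0,0,0],"yaw": 0}]'

```text
clock: 3.03
position: [509.6, 260.3, 232.0]
ee_rot: [0.997, -0.074, -0.002, 0.002]
contact_force: [0.3, 0.6, -0.5]
gripper_width: 51.3
grasp_force: 0.0
```

```bash
python3 - <<'E'
from h import *
togo([590,186,190],-0.142)
E
```

```text
shift [90.7 61.4 42. ] yaw -0.007 now [509.6 260.3 232. ] toolx yaw -0.149 j [ 0.76  0.32 -0.16 -0.   -1.1   0.67] F [ 0.3  0.6 -0.5]
```

Emit:
apply_moves --rows '[{"hand": 0.2,"delta_pos": [91,61,42],"yaw": -0.007},{"hand": 0.2,"delta_pos": [91,61,42],"yaw": -0.007},{"hand": 0.2,"delta_pos": [91,61,42],"yaw": -0.007},{"hand": 0.2,"delta_pos": [91,61,42],"yaw": -0.007},{"hand": 0.2,"delta_pos": [91,61,42],"yaw": -0.007}]'

```text
clock: 3.45
position: [589.2, 190.5, 191.4]
ee_rot: [0.998, -0.069, -0.001, 0.001]
contact_force: [-0.4, 0.0, -0.8]
gripper_width: 51.3
grasp_force: 0.0
```

```bash
python3 - <<'E'
from h import *
im=imaging.get_image("wrist");save(im,"w1.png")
for q in("tag","nose"):
    for r in nets.pinpoint("wrist",q)[:3]: print(q,r, onz(im,r["location"],0))
g=cv2.cvtColor(im["pixels"],cv2.COLOR_RGB2HSV);print(proj(im,(678,174,0)),proj(im,(563,190,0)))
togo([577.7,187.5,40],-0.142)
E
```

```text
tag {'location': [184.3, 324.5], 'score': 0.76} [613.15824124 180.9467571    0.        ]
tag {'location': [357.2, 357.2], 'score': 0.6} [4.46579302e+02 1.72146606e+02 5.68434189e-14]
nose {'location': [99.1, 324.7], 'score': 0.58} [677.19577759 172.24949751   0.        ]
[np.float64(98.31449756354289), np.float64(322.2536253581648)] [np.float64(243.9457636451522), np.float64(321.74083678324246)]
shift [-10.1   6.7 153.6] yaw 0.008 now [588.5 192.7 193.6] toolx yaw -0.134 j [ 0.58  0.42 -0.1   0.   -1.05  0.86] F [-0.2  0.8 -0.7]
```

View pics/w1.png

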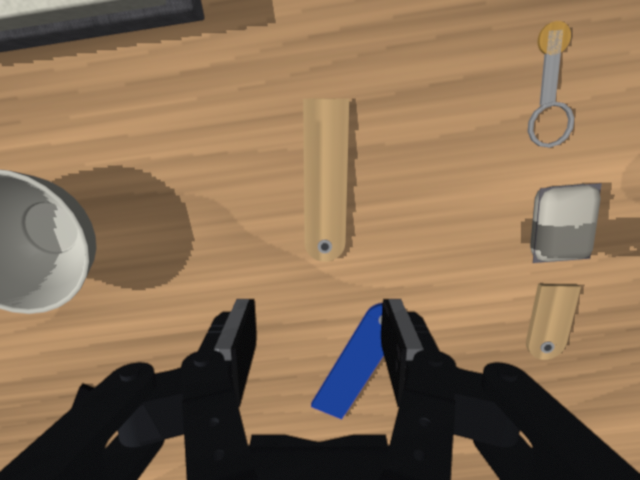

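The wrist picture shows the birch tag with its square end at (98, 303–352) and eyelet at (246,325), clear of everything else. The fingers straddle the lower centre.

```bash
python3 - <<'E'
from h import *
im=imaging.get_image("wrist")
n=onz(im,(98,327.5),6);e=onz(im,(246.5,325),6);d=n-e;y=np.arctan2(d[1],d[0]);print(n,e,y,np.linalg.norm(d))
u=d/np.linalg.norm(d);g=n-u*102;print("org",n-u*65,"grip",g)
togo([g[0],g[1],45],y)
E
```

```text
[677.58299507 173.10338545   6.        ] [561.6569988  189.93726915   6.        ] -0.14420437041356265 117.14186378666393
org [613.25765898 182.4442172    6.        ] grip [576.64169844 187.76130604   6.        ]
shift [-11.1   6.9 148.8] yaw 0.011 now [588.4 193.  193.8] toolx yaw -0.133 j [ 0.58  0.42 -0.1   0.   -1.05  0.86] F [-1.5 -0.2  0.7]
```

Emit:
apply_moves --rows '[{"hand": 0.2,"delta_pos": [-11,7,40],"yaw": 0.01},{"hand": 0.2,"delta_pos": [-11,7,80],"yaw": 0.01},{"hand": 0.2,"delta_pos": [-11,7,115],"yaw": 0.01},{"hand": 0.2,"delta_pos": [-11,7,140],"yaw": 0.01},{"hand": 0.2,"delta_pos": [-11,7,148],"yaw": 0.01},{"hand": 0.2,"delta_pos": [-11,7,148],"yaw": 0.01},{"hand": 0.2,"delta_pos": [-11,7,148],"yaw": 0.01}]'

```text
clock: 4.23
position: [577.6, 187.6, 46.3]
ee_rot: [0.997, -0.071, 0.001, -0.0]
contact_force: [0.3, -0.5, 0.4]
gripper_width: 51.3
grasp_force: 0.0
```

```bash
python3 - <<'E'
from h import *
togo([576.6,187.8,30],-0.144)
E
```

```text
shift [-1.1 -0.  16.3] yaw 0.001 now [577.6 187.6  46.3] toolx yaw -0.143 j [ 0.58  0.57 -0.28  0.   -0.72  0.85] F [ 0.3 -0.5  0.4]
```

Emit:
apply_moves --rows '[{"hand": 0.2,"delta_pos": [-1,0,8],"yaw": 0},{"hand": 0.2,"delta_pos": [-1,0,15],"yaw": 0},{"hand": 0.2,"delta_pos": [-1,0,18],"yaw": 0},{"hand": 0.2,"delta_pos": [-1,0,20],"yaw": 0},{"hand": 0.2,"delta_pos": [-1,0,20],"yaw": 0}]'

```text
clock: 4.65
position: [575.8, 186.5, 24.7]
ee_rot: [0.997, -0.072, -0.0, 0.0]
contact_force: [-0.7, 0.5, -0.9]
gripper_width: 51.3
grasp_force: 0.0
```

Emit:
apply_moves --rows '[{"hand": 0.2,"delta_pos": [0,0,1],"yaw": 0},{"hand": 0.2,"delta_pos": [0,0,2],"yaw": 0},{"hand": 0.2,"delta_pos": [0,0,2],"yaw": 0}]'

```text
clock: 4.9
position: [575.9, 186.6, 22.9]
ee_rot: [0.997, -0.072, 0.0, -0.0]
contact_force: [-0.2, -0.4, -0.6]
gripper_width: 51.1
grasp_force: 0.0
```

Emit:
apply_moves --rows '[{"hand": 0.2,"delta_pos": [0,0,-1.5],"yaw": 0},{"hand": -0.6,"delta_pos": [0,0,-1.5],"yaw": 0},{"hand": -0.6,"delta_pos": [0,0,-1.5],"yaw": 0},{"hand": -0.6,"delta_pos": [0,0,-1.5],"yaw": 0},{"hand": -0.6,"delta_pos": [0,0,-1.5],"yaw": 0},{"hand": -0.6,"delta_pos": [0,0,-1.5],"yaw": 0},{"hand": -0.6,"delta_pos": [0,0,-1.5],"yaw": 0}]'

```text
clock: 5.48
position: [576.2, 186.9, 25.1]
ee_rot: [0.997, -0.072, 0.0, -0.0]
contact_force: [-1.2, 0.7, 5.3]
gripper_width: 31.6
grasp_force: 60.0
```

Emit:
apply_moves --rows '[{"hand": -0.6,"delta_pos": [0,0,-10],"yaw": 0},{"hand": -0.6,"delta_pos": [0,0,-35],"yaw": 0},{"hand": -0.6,"delta_pos": [0,0,-70],"yaw": 0},{"hand": -0.6,"delta_pos": [0,0,-105],"yaw": 0},{"hand": -0.6,"delta_pos": [0,30,-140],"yaw": 0},{"hand": -0.6,"delta_pos": [0,65,-170],"yaw": 0},{"hand": -0.6,"delta_pos": [0,100,-190],"yaw": 0},{"hand": -0.6,"delta_pos": [0,130,-205],"yaw": 0}]'

```text
clock: 6.15
position: [556.8, 57.1, 231.7]
ee_rot: [0.997, -0.072, 0.001, -0.001]
contact_force: [1.2, 0.3, -0.4]
gripper_width: 32.2
grasp_force: 59.6
```

```bash
python3 - <<'E'
from h import *
print(read_state()["gripper_width"],read_state()["grasp_force"])
togo([583,-146,230],-0.18)
E
```

```text
32.24633607859472 59.564332365989685
shift [ 55.  197.3   1.6] yaw 0.037 now [556.8  57.1 231.7] toolx yaw -0.143 j [ 0.39  0.29 -0.19 -0.   -1.08  1.04] F [ 1.2  0.3 -0.4]
```

Emit:
apply_moves --rows '[{"hand": -0.6,"delta_pos": [9,33,0],"yaw": 0.01},{"hand": -0.6,"delta_pos": [19,70,0],"yaw": 0.02},{"hand": -0.6,"delta_pos": [30,107,0],"yaw": 0.03},{"hand": -0.6,"delta_pos": [40,144,0],"yaw": 0.037},{"hand": -0.6,"delta_pos": [50,175,0],"yaw": 0.037},{"hand": -0.6,"delta_pos": [55,192,0],"yaw": 0.037},{"hand": -0.6,"delta_pos": [55,197,0],"yaw": 0.037},{"hand": -0.6,"delta_pos": [55,197,0],"yaw": 0.037},{"hand": -0.6,"delta_pos": [55,197,0],"yaw": 0.037},{"hand": -0.6,"delta_pos": [55,197,0],"yaw": 0.037}]'

```text
clock: 6.98
position: [582.9, -143.8, 229.5]
ee_rot: [0.996, -0.09, -0.0, -0.0]
contact_force: [0.9, 0.2, -0.2]
gripper_width: 31.7
grasp_force: 59.6
```

```bash
python3 - <<'E'
from h import *
np.set_printoptions(precision=1,suppress=True)
im=imaging.get_image("wrist");save(im,"w2.png");s,M=axes();print(s["position"],s["ee_rot"],s["gripper_width"])
for q,z in dict(press=0,seat=8,cap_top=108,stop=70).items():
    for r in nets.pinpoint("wrist",q)[:2]: print(q,r["score"],np.array(r["location"]), onz(im,r["location"],z))
E
```

```text
[ 583.  -143.7  229.5] [ 1.  -0.1  0.  -0. ] 32.09622545980209
press 0.95 [133.8 389.9] [ 633.3 -217.2    0. ]
cap_top 0.86 [146.8 420.8] [ 631.7 -216.4  108. ]
stop 0.81 [ 63.2 387.9] [ 684.2 -209.6   70. ]
stop 0.19 [175.3 145.5] [642.3 -29.5  70. ]
```

View pics/w2.png

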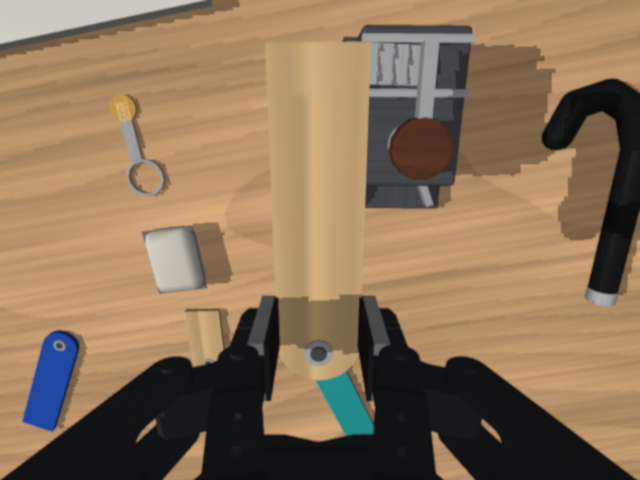

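The wrist picture shows the tag held straight, with its nose edge at (42, 266–370) and eyelet at (353,318). The press is to the right: cap (147,421), front block edge level at row 185, bed front at row 206. So the current tool yaw nearly matches the press.

```bash
python3 - <<'E'
from h import *
np.set_printoptions(precision=2,suppress=True)
im=imaging.get_image("wrist");s,M=axes();p=s["position"]
def tool(rc,z): return M.T@(onz(im,rc,z)-p)
n1,n2,e=[tool(rc,p[2]-19) for rc in((42,266),(42,370),(353,318))];print("nose",n1,n2,"eye",e)
for a,b,z in [((30,471),(185,456),70),((185,367),(185,455),70),((93,372),(93,464),72),((206.5,367),(206.5,436),8),((40,440),(118,432),80)]:
    A,B=onz(im,a,z),onz(im,b,z);d=A-B;print(a,b,A,B,np.linalg.norm(d),np.arctan2(d[1],d[0]),np.arctan2(d[0],-d[1]))
c=cv2.cvtColor(im["pixels"],cv2.COLOR_RGB2GRAY)
l=cv2.createLineSegmentDetector().detect(c[10:215,355:490])[0][:,0]+[355,10,355,10]
print(l[np.hypot(l[:,2]-l[:,0],l[:,3]-l[:,1])>25].round(1))
E
```

```text
nose [102.47 -16.28  19.02] [102.49  16.81  19.01] eye [-13.12   0.26  19.  ]
(30, 471) (185, 456) [ 694.36 -264.67   70.  ] [ 595.45 -248.26   70.  ] 100.26569581024218 -0.16447609498538465 1.406320231809512
(185, 367) (185, 455) [ 607.03 -184.89   70.  ] [ 595.58 -247.55   70.  ] 63.694697561475635 1.3900864931351975 2.9608828199300943
(93, 372) (93, 464) [ 668.16 -196.68   72.  ] [ 657.13 -257.16   72.  ] 61.473704827696935 1.3903868157834967 2.961183142578393
(206.5, 367) (206.5, 436) [ 575.03 -187.96    8.  ] [ 563.84 -249.19    8.  ] 62.23984274436684 1.3900096645613793 2.960805991356276
(40, 440) (118, 432) [ 691.1  -241.51   80.  ] [ 645.56 -232.5    80.  ] 46.431940384970446 -0.1953493497335846 1.375446977061312
[[364.6 206.9 368.4  98.1]
 [434.2  88.2 438.5  43.3]
 [416.9  89.4 370.6  88.7]
 [439.3  42.2 481.9  43.5]
 [369.4  97.  416.9  97. ]
 [378.1  84.7 416.9  85.5]
 [366.9  24.9 463.1  25.3]
 [434.4  97.1 463.1  97.2]
 [443.1 208.7 365.6 208. ]
 [470.6  33.9 361.9  33.2]
 [371.9  41.1 423.1  42. ]
 [463.1  89.3 435.6  89.1]
 [463.5  97.9 454.4 176.6]
 [435.9  24.4 468.1  17.9]
 [469.8  45.7 464.5  89.2]
 [405.3  83.1 408.2  46.9]
 [376.8  71.9 376.7  44.4]
 [379.6  54.3 382.3  80.7]
 [391.3  81.9 392.6  48.2]
 [424.5  41.8 420.   93.2]
 [416.7  83.1 419.6  48. ]]
```

```bash
python3 - <<'E'
from h import *
togo([452.2,-184.3,34.5],-0.18)
E
```

```text
shift [-121.6   63.1  195. ] yaw -0.001 now [ 583.1 -144.1  229.5] toolx yaw -0.181 j [ 0.03  0.36 -0.09 -0.   -1.11  1.36] F [ 0.1 -0.  -0.2]
```

Emit:
apply_moves --rows '[{"hand": -0.6,"delta_pos": [-30,15,0],"yaw": 0},{"hand": -0.6,"delta_pos": [-65,33,0],"yaw": 0},{"hand": -0.6,"delta_pos": [-95,50,0],"yaw": 0},{"hand": -0.6,"delta_pos": [-120,63,25],"yaw": 0},{"hand": -0.6,"delta_pos": [-122,63,62],"yaw": 0},{"hand": -0.6,"delta_pos": [-122,63,100],"yaw": 0},{"hand": -0.6,"delta_pos": [-122,63,138],"yaw": 0},{"hand": -0.6,"delta_pos": [-122,63,170],"yaw": 0},{"hand": -0.6,"delta_pos": [-122,63,187],"yaw": 0},{"hand": -0.6,"delta_pos": [-122,63,194],"yaw": 0},{"hand": -0.6,"delta_pos": [-122,63,194],"yaw": 0}]'

```text
clock: 8.2
position: [451.1, -184.6, 34.1]
ee_rot: [0.996, -0.091, -0.002, 0.0]
contact_force: [0.6, 0.2, 0.6]
gripper_width: 31.6
grasp_force: 59.6
```

```bash
python3 - <<'E'
from h import *
np.set_printoptions(precision=1,suppress=True)
im=imaging.get_image("wrist");save(im,"w3.png");s,M=axes();print(s["position"],s["gripper_width"])
togo([452.2,-184.3,34.5],-0.18)
for c in("wrist","scene"):
  im=imaging.get_image(c)
  for q,z in dict(nose=10,seat=8,cap_top=108).items():
    for r in nets.pinpoint(c,q)[:1]: print(c,q,r["score"],np.array(r["location"]), onz(im,r["location"],z))
E
```

```text
[ 452.1 -184.7   35.4] 31.435901850346692
shift [ 0.  -0.4  0.9] yaw -0.001 now [ 452.1 -184.7   35.4] toolx yaw -0.181 j [-0.1  0.5 -0.6  0.  -0.5  1.4] F [ 0.6 -0.7  0.1]
scene nose 0.91 [209.5 299.8] [ 433.1 -105.3   10. ]
scene seat 0.82 [249.7 201. ] [ 650.5 -227.3    8. ]
scene cap_top 0.83 [218.3 205.2] [ 628.8 -213.8  108. ]
```

View pics/w3.png

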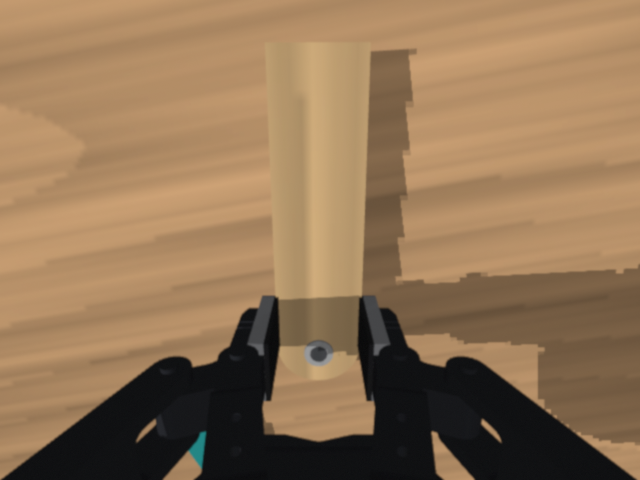

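The tag is held straight at the pre-insert pose, with its nose at row 43 and cols 266–370. Sliding in.

Emit:
apply_moves --rows '[{"hand": -0.6,"delta_pos": [10,-0.4,0.5],"yaw": 0},{"hand": -0.6,"delta_pos": [20,-0.4,0.5],"yaw": 0},{"hand": -0.6,"delta_pos": [30,-0.4,0.5],"yaw": 0},{"hand": -0.6,"delta_pos": [36,-0.4,0.5],"yaw": 0},{"hand": -0.6,"delta_pos": [41,-0.4,0.5],"yaw": 0},{"hand": -0.6,"delta_pos": [45,-0.4,0.5],"yaw": 0},{"hand": -0.6,"delta_pos": [45,-0.4,0.5],"yaw": 0}]'

```text
clock: 9.23
position: [496.9, -192.7, 34.7]
ee_rot: [0.996, -0.091, 0.0, 0.0]
contact_force: [0.9, -0.0, -0.8]
gripper_width: 31.6
grasp_force: 59.6
```

```bash
python3 - <<'E'
from h import *
im=imaging.get_image("wrist");save(im,"w4.png");print(axes()[0]["wrist_torque"])
togo([452.2+65*.984,-184.3-65*.179,34],-0.18)
E
```

```text
[ 0.01134275  0.02916654 -0.00255947]
shift [20.2 -0.3  0.7] yaw -0.002 now [ 496.2 -192.5   34.7] toolx yaw -0.182 j [-0.07  0.5  -0.47 -0.   -0.6   1.45] F [ 0.9 -0.1 -0.8]
```

View pics/w4.png

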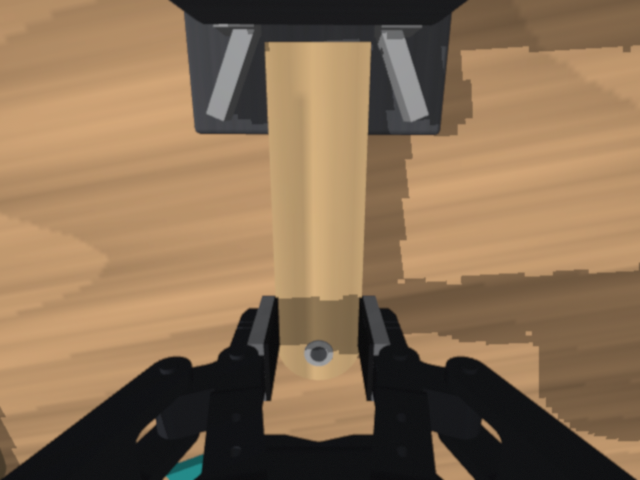

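The lead-ins at (72,232) and (77,403) and the bed edges at cols 195–441 are symmetric about the tag's centre, col 318. So the tag is well lined up.

Emit:
apply_moves --rows '[{"hand": -0.6,"delta_pos": [6,-0.2,0.5],"yaw": 0},{"hand": -0.6,"delta_pos": [12,-0.2,0.5],"yaw": 0},{"hand": -0.6,"delta_pos": [18,-0.2,0.5],"yaw": 0},{"hand": -0.6,"delta_pos": [24,-0.2,0.5],"yaw": 0},{"hand": -0.6,"delta_pos": [30,-0.2,0.5],"yaw": 0},{"hand": -0.6,"delta_pos": [36,-0.2,0.5],"yaw": 0},{"hand": -0.6,"delta_pos": [42,-0.2,0.5],"yaw": 0},{"hand": -0.6,"delta_pos": [46,-0.2,0.5],"yaw": 0},{"hand": -0.6,"delta_pos": [48,-0.2,0.5],"yaw": 0},{"hand": -0.6,"delta_pos": [49,-0.2,0.5],"yaw": 0},{"hand": -0.6,"delta_pos": [49,-0.2,0.5],"yaw": 0}]'

```text
clock: 10.2
position: [544.3, -201.2, 34.3]
ee_rot: [0.996, -0.091, -0.0, -0.0]
contact_force: [-0.1, -0.0, -1.2]
gripper_width: 32.0
grasp_force: 59.6
```

```bash
python3 - <<'E'
from h import *
togo([631.8-82.5*.984,-217+82.5*.179,33],-0.18)
E
```

```text
shift [ 6.4 -0.1  1.3] yaw -0.002 now [ 544.3 -201.2   34.3] toolx yaw -0.182 j [-0.08  0.56 -0.35 -0.   -0.66  1.46] F [-0.1 -0.  -1.2]
```

Emit:
apply_moves --rows '[{"hand": -0.6,"delta_pos": [1,0,0.3],"yaw": 0},{"hand": -0.6,"delta_pos": [2,0,0.6],"yaw": 0},{"hand": -0.6,"delta_pos": [3,0,0.8],"yaw": 0},{"hand": -0.6,"delta_pos": [4,0,0.8],"yaw": 0},{"hand": -0.6,"delta_pos": [4.5,0,0.8],"yaw": 0},{"hand": -0.6,"delta_pos": [4.5,0,0.8],"yaw": 0}]'

```text
clock: 10.7
position: [548.7, -202.0, 33.6]
ee_rot: [0.996, -0.091, -0.0, -0.0]
contact_force: [-0.2, 0.5, 0.3]
gripper_width: 31.7
grasp_force: 59.6
```

Emit:
apply_moves --rows '[{"hand": -0.6,"delta_pos": [0.5,0,0],"yaw": 0},{"hand": -0.6,"delta_pos": [1,0,0],"yaw": 0},{"hand": -0.6,"delta_pos": [1,0,0],"yaw": 0}]'

```text
clock: 10.95
position: [548.9, -202.0, 33.3]
ee_rot: [0.996, -0.091, -0.001, -0.0]
contact_force: [-2.1, 1.0, 1.5]
gripper_width: 31.9
grasp_force: 59.6
```

Emit:
apply_moves --rows '[{"hand": -0.6,"delta_pos": [0.5,0,0],"yaw": 0},{"hand": -0.6,"delta_pos": [1,0,0],"yaw": 0},{"hand": -0.6,"delta_pos": [1,0,0],"yaw": 0}]'

```text
clock: 11.2
position: [549.0, -202.1, 33.0]
ee_rot: [0.996, -0.091, -0.002, -0.0]
contact_force: [-4.5, 1.4, 1.4]
gripper_width: 31.7
grasp_force: 59.7
```

Emit:
apply_moves --rows '[{"hand": -0.6,"delta_pos": [0.5,0,0],"yaw": 0},{"hand": -0.6,"delta_pos": [0.5,0,0],"yaw": 0}]'

```text
clock: 11.37
position: [549.0, -202.1, 33.0]
ee_rot: [0.996, -0.091, -0.003, -0.0]
contact_force: [-7.0, 2.3, 2.4]
gripper_width: 31.6
grasp_force: 59.8
```

Force builds with no further motion right where the back stop is expected, so the tag is home. I'll release it and rise straight up.

Emit:
apply_moves --rows '[{"hand": -0.6,"delta_pos": [-0.5,0,0],"yaw": 0},{"hand": 0.2,"delta_pos": [-0.5,0,0],"yaw": 0},{"hand": 0.2,"delta_pos": [-0.5,0,0],"yaw": 0},{"hand": 0.2,"delta_pos": [-0.5,0,0],"yaw": 0},{"hand": 0.2,"delta_pos": [-0.5,0,0],"yaw": 0},{"hand": 0.2,"delta_pos": [-0.5,0,-6],"yaw": 0},{"hand": 0.2,"delta_pos": [-0.5,0,-25],"yaw": 0},{"hand": 0.2,"delta_pos": [-0.5,0,-60],"yaw": 0},{"hand": 0.2,"delta_pos": [-0.5,0,-95],"yaw": 0},{"hand": 0.2,"delta_pos": [-0.5,0,-130],"yaw": 0},{"hand": 0.2,"delta_pos": [-0.5,0,-150],"yaw": 0},{"hand": 0.2,"delta_pos": [-0.5,0,-150],"yaw": 0}]'

```text
clock: 12.37
position: [553.9, -203.1, 190.4]
ee_rot: [0.996, -0.09, 0.007, 0.001]
contact_force: [1.1, 0.4, -0.1]
gripper_width: 51.3
grasp_force: 0.0
```

```bash
python3 - <<'E'
from h import *
np.set_printoptions(precision=1,suppress=True)
im=imaging.get_image("wrist");save(im,"w5.png")
for q,z in dict(cap_top=108,tag=8,press=0).items():
    for r in nets.pinpoint("wrist",q)[:2]: print(q,r["score"],np.array(r["location"]), onz(im,r["location"],z))
togo([631.8,-217,180],-0.18)
E
```

```text
cap_top 0.73 [122.1 317.1] [ 630.1 -217.1  108. ]
tag 0.66 [181.4 316.4] [ 585.3 -208.2    8. ]
tag 0.58 [417.4 286.8] [ 367.3 -139.2    8. ]
press 0.92 [117.2 317.9] [ 632.2 -218.     0. ]
shift [83.2 -0.2  2.6] yaw -0.002 now [ 550.  -202.2  182.7] toolx yaw -0.182 j [-0.1  0.4 -0.2 -0.  -1.   1.5] F [ 0.  -0.7 -0.7]
```

View pics/w5.png

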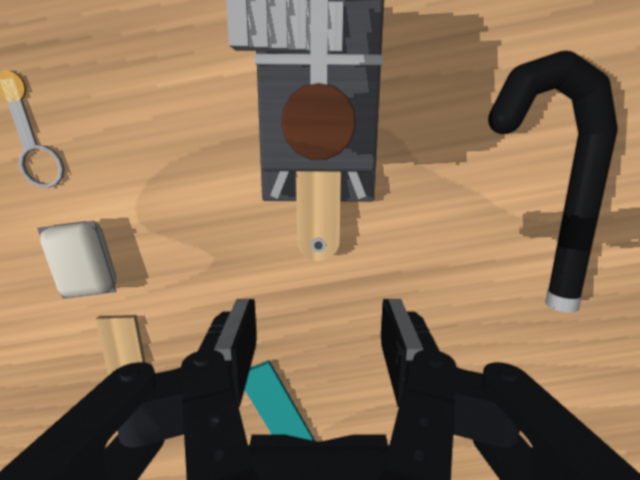

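The picture shows the tag in the throat, centred: eyelet (245,318), bed front at row 201, cap at (121,318). I'll check numerically that it is home.

```bash
python3 - <<'E'
from h import *
np.set_printoptions(precision=1,suppress=True)
im=imaging.get_image("wrist");u=np.array([np.cos(-.18),np.sin(-.18),0]);v=np.array([-u[1],u[0],0])
for n,rc,z in(("eye",(245,318),14),("bedfront",(201,318),8),("tag end",(260.5,318),8),("blockfront",(171,318),70),("cap",(121,318),108)):
    p=onz(im,rc,z)-[631.8,-217,0];print(n,p@u,p@v)
togo([631.8,-217,145],-0.18)
E
```

```text
eye -101.85512923691485 -0.5120348548137038
bedfront -67.9147330409772 -0.5949697460008074
tag end -117.33493943991103 -0.4789668003317908
blockfront -35.55727373508835 -0.6371589880535027
cap -6.1832334950583325 -0.6854147490261022
shift [83.3 -0.3 37. ] yaw -0.002 now [ 549.9 -202.2  182.3] toolx yaw -0.182 j [-0.1  0.4 -0.2 -0.  -1.   1.5] F [ 0.3  0.1 -0. ]
```

Relative to the bed and block edges, the eyelet is at -96 (expected -95.6), so the tag is home. Next the plunger, with the fingers shut.

Emit:
apply_moves --rows '[{"hand": -1,"delta_pos": [25,-0.2,0],"yaw": 0},{"hand": -1,"delta_pos": [50,-0.2,0],"yaw": 0},{"hand": -1,"delta_pos": [72,-0.2,0],"yaw": 0},{"hand": -1,"delta_pos": [83,-0.2,0],"yaw": 0},{"hand": -1,"delta_pos": [83,-0.2,0],"yaw": 0},{"hand": -1,"delta_pos": [83,-0.2,15],"yaw": 0},{"hand": -1,"delta_pos": [83,-0.2,30],"yaw": 0},{"hand": -1,"delta_pos": [83,-0.2,36],"yaw": 0},{"hand": -1,"delta_pos": [83,-0.2,36],"yaw": 0},{"hand": -1,"delta_pos": [83,-0.2,36],"yaw": 0}]'

```text
clock: 13.45
position: [631.8, -217.2, 147.1]
ee_rot: [0.996, -0.091, -0.001, 0.0]
contact_force: [0.2, 0.6, 1.0]
gripper_width: 0.0
grasp_force: 0.0
```

```bash
python3 - <<'E'
from h import *
s=read_state();print(s["gripper_width"]);togo([631.5,-217.2,133],-0.18)
E
```

```text
0.04226910021756934
shift [-0.3  0.1 14.1] yaw -0.002 now [ 631.8 -217.2  147.1] toolx yaw -0.182 j [-0.09  0.54 -0.02  0.   -1.01  1.48] F [0.2 0.6 1. ]
```

Emit:
apply_moves --rows '[{"hand": -1,"delta_pos": [0,0,5],"yaw": 0},{"hand": -1,"delta_pos": [0,0,9],"yaw": 0},{"hand": -1,"delta_pos": [0,0,12],"yaw": 0},{"hand": -1,"delta_pos": [0,0,14],"yaw": 0},{"hand": -1,"delta_pos": [0,0,16],"yaw": 0},{"hand": -1,"delta_pos": [0,0,18],"yaw": 0},{"hand": -1,"delta_pos": [0,0,20],"yaw": 0},{"hand": -1,"delta_pos": [0,0,22],"yaw": 0},{"hand": -1,"delta_pos": [0,0,22],"yaw": 0}]'

```text
clock: 14.2
position: [632.2, -217.1, 125.5]
ee_rot: [0.996, -0.091, -0.0, 0.0]
contact_force: [-1.3, 0.8, 2.6]
gripper_width: -0.0
grasp_force: 1.5
```

Emit:
apply_moves --rows '[{"hand": -1,"delta_pos": [0,0,1],"yaw": 0},{"hand": -1,"delta_pos": [0,0,1],"yaw": 0}]'

```text
clock: 14.37
position: [632.2, -217.1, 124.7]
ee_rot: [0.996, -0.091, -0.0, 0.0]
contact_force: [-1.5, 0.6, 4.3]
gripper_width: -0.0
grasp_force: 1.8
```

Emit:
apply_moves --rows '[{"hand": -1,"delta_pos": [0,0,1],"yaw": 0},{"hand": -1,"delta_pos": [0,0,1],"yaw": 0}]'

```text
clock: 14.53
position: [632.3, -217.1, 123.7]
ee_rot: [0.996, -0.091, -0.0, 0.0]
contact_force: [-1.1, 1.1, 3.7]
gripper_width: -0.1
grasp_force: 2.0
```

Emit:
apply_moves --rows '[{"hand": -1,"delta_pos": [0,0,1],"yaw": 0},{"hand": -1,"delta_pos": [0,0,1],"yaw": 0}]'

```text
clock: 14.7
position: [632.3, -217.1, 122.6]
ee_rot: [0.996, -0.091, -0.0, 0.0]
contact_force: [-2.5, 1.0, 4.2]
gripper_width: 0.3
grasp_force: 2.2
```

Emit:
apply_moves --rows '[{"hand": -1,"delta_pos": [0,0,1],"yaw": 0},{"hand": -1,"delta_pos": [0,0,1],"yaw": 0}]'

```text
clock: 14.87
position: [632.3, -217.1, 121.6]
ee_rot: [0.996, -0.091, -0.0, 0.0]
contact_force: [-3.4, 1.5, 5.2]
gripper_width: 0.3
grasp_force: 2.4
```

Emit:
apply_moves --rows '[{"hand": -1,"delta_pos": [0,0,1],"yaw": 0},{"hand": -1,"delta_pos": [0,0,1],"yaw": 0}]'

```text
clock: 15.03
position: [632.3, -217.1, 120.6]
ee_rot: [0.996, -0.091, -0.0, 0.0]
contact_force: [-2.1, 0.9, 5.4]
gripper_width: 0.1
grasp_force: 2.6
```

Emit:
apply_moves --rows '[{"hand": -1,"delta_pos": [0,0,1],"yaw": 0},{"hand": -1,"delta_pos": [0,0,1],"yaw": 0}]'

```text
clock: 15.2
position: [632.3, -217.2, 119.7]
ee_rot: [0.996, -0.091, -0.0, 0.0]
contact_force: [-3.1, 1.6, 6.0]
gripper_width: 0.2
grasp_force: 2.8
```

Emit:
apply_moves --rows '[{"hand": -1,"delta_pos": [0,0,1],"yaw": 0},{"hand": -1,"delta_pos": [0,0,1],"yaw": 0}]'

```text
clock: 15.37
position: [632.3, -217.1, 118.8]
ee_rot: [0.996, -0.091, -0.0, 0.0]
contact_force: [-2.4, 1.2, 6.0]
gripper_width: -0.0
grasp_force: 3.0
```

Emit:
apply_moves --rows '[{"hand": -1,"delta_pos": [0,0,1],"yaw": 0},{"hand": -1,"delta_pos": [0,0,1],"yaw": 0}]'

```text
clock: 15.53
position: [632.3, -217.2, 117.9]
ee_rot: [0.996, -0.091, -0.0, 0.0]
contact_force: [-2.7, 1.7, 6.6]
gripper_width: -0.0
grasp_force: 3.2
```

Emit:
apply_moves --rows '[{"hand": -1,"delta_pos": [0,0,1],"yaw": 0},{"hand": -1,"delta_pos": [0,0,1],"yaw": 0}]'

```text
clock: 15.7
position: [632.3, -217.1, 117.0]
ee_rot: [0.996, -0.091, -0.0, 0.0]
contact_force: [-4.1, 1.8, 6.6]
gripper_width: -0.2
grasp_force: 3.3
```

Emit:
apply_moves --rows '[{"hand": -1,"delta_pos": [0,0,1],"yaw": 0},{"hand": -1,"delta_pos": [0,0,1],"yaw": 0}]'

```text
clock: 15.87
position: [632.3, -217.1, 116.1]
ee_rot: [0.996, -0.091, -0.0, 0.0]
contact_force: [-3.2, 1.3, 6.2]
gripper_width: -0.2
grasp_force: 3.5
```

Emit:
apply_moves --rows '[{"hand": -1,"delta_pos": [0,0,1],"yaw": 0},{"hand": -1,"delta_pos": [0,0,1],"yaw": 0}]'

```text
clock: 16.03
position: [632.3, -217.2, 115.2]
ee_rot: [0.996, -0.091, 0.0, 0.0]
contact_force: [-3.8, 1.9, 8.0]
gripper_width: -0.3
grasp_force: 3.7
```

Emit:
apply_moves --rows '[{"hand": -1,"delta_pos": [0,0,1],"yaw": 0},{"hand": -1,"delta_pos": [0,0,1],"yaw": 0}]'

```text
clock: 16.2
position: [632.3, -217.1, 114.3]
ee_rot: [0.996, -0.091, 0.0, 0.0]
contact_force: [-3.4, 2.4, 8.6]
gripper_width: -0.0
grasp_force: 3.9
```

Emit:
apply_moves --rows '[{"hand": -1,"delta_pos": [0,0,1],"yaw": 0},{"hand": -1,"delta_pos": [0,0,1],"yaw": 0}]'

```text
clock: 16.37
position: [632.3, -217.1, 113.4]
ee_rot: [0.996, -0.091, 0.0, 0.0]
contact_force: [-4.2, 1.5, 8.6]
gripper_width: -0.2
grasp_force: 4.1
```

Emit:
apply_moves --rows '[{"hand": -1,"delta_pos": [0,0,1],"yaw": 0},{"hand": -1,"delta_pos": [0,0,1],"yaw": 0}]'

```text
clock: 16.53
position: [632.3, -217.2, 112.5]
ee_rot: [0.996, -0.091, 0.0, 0.0]
contact_force: [-4.0, 3.0, 8.9]
gripper_width: 0.2
grasp_force: 4.2
```

Emit:
apply_moves --rows '[{"hand": -1,"delta_pos": [0,0,1],"yaw": 0},{"hand": -1,"delta_pos": [0,0,1],"yaw": 0}]'

```text
clock: 16.7
position: [632.3, -217.1, 111.9]
ee_rot: [0.996, -0.091, 0.0, 0.0]
contact_force: [-4.4, 2.7, 10.1]
gripper_width: 0.1
grasp_force: 5.1
```

Emit:
apply_moves --rows '[{"hand": -1,"delta_pos": [0,0,1],"yaw": 0},{"hand": -1,"delta_pos": [0,0,1],"yaw": 0}]'

```text
clock: 16.87
position: [632.3, -217.2, 111.9]
ee_rot: [0.996, -0.09, 0.0, 0.0]
contact_force: [-5.7, 2.5, 13.1]
gripper_width: 0.2
grasp_force: 6.6
```

Emit:
apply_moves --rows '[{"hand": -1,"delta_pos": [0,0,1],"yaw": 0},{"hand": -1,"delta_pos": [0,0,1],"yaw": 0}]'

```text
clock: 17.03
position: [632.3, -217.2, 111.9]
ee_rot: [0.996, -0.09, 0.0, 0.0]
contact_force: [-6.8, 3.3, 16.3]
gripper_width: -0.2
grasp_force: 8.3
```

The stop is felt at TCP z 111.9, with force rising about 3.2 N/mm. One more mm gives about 19 N, and I'll hold there.

Emit:
apply_moves --rows '[{"hand": -1,"delta_pos": [0,0,0.7],"yaw": 0},{"hand": -1,"delta_pos": [0,0,0.7],"yaw": 0},{"hand": -1,"delta_pos": [0,0,0.7],"yaw": 0}]'

```text
clock: 17.28
position: [632.3, -217.2, 111.8]
ee_rot: [0.996, -0.09, 0.0, 0.001]
contact_force: [-8.1, 4.5, 19.0]
gripper_width: 0.0
grasp_force: 9.5
```

Emit:
apply_moves --rows '[{"hand": -1,"delta_pos": [0,0,0],"yaw": 0},{"hand": -1,"delta_pos": [0,0,0],"yaw": 0},{"hand": -1,"delta_pos": [0,0,0],"yaw": 0},{"hand": -1,"delta_pos": [0,0,0],"yaw": 0},{"hand": -1,"delta_pos": [0,0,0],"yaw": 0},{"hand": -1,"delta_pos": [0,0,0],"yaw": 0},{"hand": -1,"delta_pos": [0,0,0],"yaw": 0},{"hand": -1,"delta_pos": [0,0,0],"yaw": 0},{"hand": -1,"delta_pos": [0,0,0],"yaw": 0},{"hand": -1,"delta_pos": [0,0,0],"yaw": 0},{"hand": -1,"delta_pos": [0,0,0],"yaw": 0},{"hand": -1,"delta_pos": [0,0,0],"yaw": 0}]'

```text
clock: 18.28
position: [632.3, -217.2, 111.8]
ee_rot: [0.996, -0.09, 0.0, 0.001]
contact_force: [-8.5, 4.0, 19.6]
gripper_width: -0.2
grasp_force: 9.5
```

Emit:
apply_moves --rows '[{"hand": -1,"delta_pos": [0,0,0],"yaw": 0},{"hand": -1,"delta_pos": [0,0,0],"yaw": 0},{"hand": -1,"delta_pos": [0,0,0],"yaw": 0},{"hand": -1,"delta_pos": [0,0,0],"yaw": 0}]'

```text
clock: 18.62
position: [632.3, -217.2, 111.8]
ee_rot: [0.996, -0.09, 0.0, 0.001]
contact_force: [-8.5, 5.2, 19.3]
gripper_width: 0.3
grasp_force: 9.5
```

Held for over 1.3 s at about 19 N. Rising slowly so the plunger springs back.

Emit:
apply_moves --rows '[{"hand": -1,"delta_pos": [0,0,-4],"yaw": 0},{"hand": -1,"delta_pos": [0,0,-8],"yaw": 0},{"hand": -1,"delta_pos": [0,0,-12],"yaw": 0},{"hand": -1,"delta_pos": [0,0,-16],"yaw": 0},{"hand": -1,"delta_pos": [0,0,-20],"yaw": 0},{"hand": -1,"delta_pos": [0,0,-25],"yaw": 0},{"hand": -1,"delta_pos": [0,0,-32],"yaw": 0},{"hand": -1,"delta_pos": [0,0,-50],"yaw": 0},{"hand": -1,"delta_pos": [0,0,-75],"yaw": 0},{"hand": -1,"delta_pos": [-30,0,-90],"yaw": 0},{"hand": -1,"delta_pos": [-60,0,-100],"yaw": 0},{"hand": -1,"delta_pos": [-80,0,-100],"yaw": 0}]'

```text
clock: 19.62
position: [553.5, -202.7, 210.4]
ee_rot: [0.996, -0.091, 0.003, 0.0]
contact_force: [0.1, -0.5, 0.2]
gripper_width: -0.1
grasp_force: 0.0
```

Emit:
apply_moves --rows '[{"hand": -1,"delta_pos": [0,0,0],"yaw": 0},{"hand": -1,"delta_pos": [0,0,0],"yaw": 0},{"hand": -1,"delta_pos": [0,0,0],"yaw": 0}]'

```text
clock: 19.87
position: [554.5, -202.8, 208.0]
ee_rot: [0.996, -0.091, 0.001, 0.0]
contact_force: [-0.3, 0.2, -0.1]
gripper_width: 0.1
grasp_force: 0.0
```

```bash
python3 - <<'E'
from h import *
im=imaging.get_image("wrist");save(im,"w6.png")
for q,z in dict(cap_top=108,tag=8,press=0).items():
    for r in nets.pinpoint("wrist",q)[:1]: print(q,r["score"],np.array(r["location"]), onz(im,r["location"],z))
E
```

```text
cap_top 0.76 [121.2 319. ] [ 629.61650181 -217.68857252  108.        ]
tag 0.61 [176.  318.6] [ 584.89879695 -209.50381068    8.        ]
press 0.35 [115.4 318.8] [ 631.54584469 -218.24435786    0.        ]
```

View pics/w6.png

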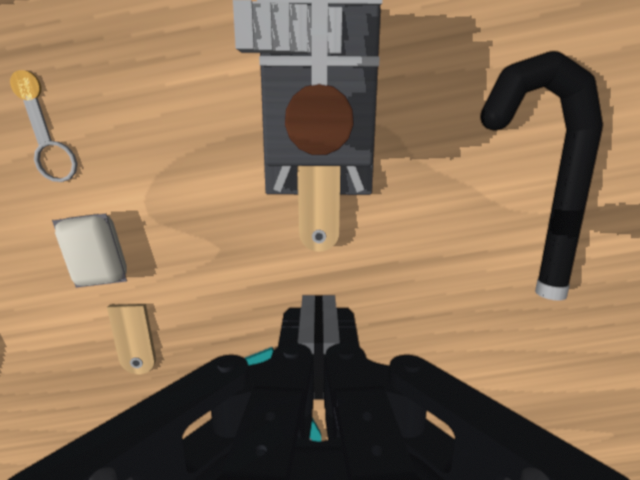

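The picture shows the tag still in place, with its eyelet at (237,319). The cap is back up at full size at (120,319), and the bystanders haven't moved. One last check that the tag is home, then I'll hand in.

```bash
python3 - <<'E'
from h import *
im=imaging.get_image("wrist");u=np.array([np.cos(-.18),np.sin(-.18),0])
f=lambda rc,z:(onz(im,rc,z)-[631.8,-217,0])@u
b=f((194,319),8)+62;e=f((237,319),14)-b
print("eye press x",e,"bias",b)
if abs(e+95.6)<2.5: print(workorder.job_done())
E
```

```text
eye press x -97.73521042684442 bias -0.8770404501253353
the job is handed in; nothing more can be done
None
```

The job is handed in: the long birch tag is in the press against its back stop, the plunger was held on its stop at about 19 N for over 1.3 s and sprang back up, and the camera showed nothing else moved. My last camera check put the tag's eyelet about 2 mm short of its expected home position, and I took that as measurement error.

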